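Turn the tiles for pasting

TASK

With the tile turner's tray still locked flat, lay every tile from the drip mat flat in the tray. Then push in the red latch knob and turn it past its safety stop to free the tray, tip the tray right over by its handle so that the tiles tumble into the catch pan onto their other face, swing the tray back down flat and latch it again. Lay all the tiles side by side on the plywood board, red backs up and flat, none on top of another, leaving the other things on the worktop alone.

Things in the scene. Friction and masses are not known exactly. Their poses are not given: they have to be found in the camera images.
- turner: The tile turner, a grey fixed bench fixture. Origin on the worktop under its hinge, z up; its hinge is a level line along its own y at height 34 mm over the origin. On its +x side the aluminium tray lies flat, on its -x side is the catch pan. Base plate 12 mm thick, from x -135 to 190 mm, y +-158 mm.
- pan (a point): Centre of the catch pan's rubber floor, 12.5 mm above the worktop, where tiles land when the tray is tipped. Inside about 130 mm (x, hinge to end wall) by 304 mm (y). End wall 64 mm to the -x side of this point, 16 mm high; side walls 24 mm high. Tiles mostly come to rest 5 to 30 mm clear of the tray wall at the hinge. Axes as the turner's.
- tray_floor (a point): Centre of the tray's floor (upper side); moves with the tray, axes as the turner's when the tray is flat (floor then 34 mm above the worktop). Inside 96 mm (x) by 276 mm (y): room for three tiles in a row, their length along y. Walls 4 mm thick: 25 mm high on the hinge side (x -50 mm) and both ends (y +-140), 12 mm high on the +x side.
- tray_handle (a point): Middle of the tray's red handle: a round level peg, 12 mm thick, 56 mm long, along the turner's y, sticking out of the tray's +y end; 46 mm above the worktop when the tray is flat. From the hinge line it lies 85 mm out along the tray floor, 12 mm above the floor, and 170 mm in y. Pinched from above (fingers either side in x) it turns between the pads as it is led round the arc.
- tray (a joint): Tilt of the tray about the hinge, rad: 0 flat, grows as the handle rises and swings over towards the pan (turner -x), 2.62 at its end stop, where the tiles have slid to the hinge lip and tumbled into the pan. Tray 0.45 kg, light hinge: let go beyond about 1.5 it falls on over, below that it falls back flat. The locked latch stops it below 0.05.
- latch (a joint): Turn of the latch knob and its tongue, rad: 0 locked (steel tongue over the tray's tab), grows clockwise seen from above to 1.4 at the end stop. The tray is free above 1.1; below 0.35 counts as locked. A yellow safety stop blocks the knob's white lug at about 0.4 going out and 0.95 coming back unless the knob is pushed in. Stays where left (friction 0.04 N m).
- latch_knob (a joint): How far the latch knob is pushed down, m: 0 out, 0.008 fully in; spring, about 3 N to start and 8.5 N fully in. At least 0.0065 is needed to pass under the safety stop; it springs out when let go.
- latch_grip (a point): Point to grip on the red latch knob, on its upright axis, 97 mm above the worktop when out; moves and turns with the knob. Upright bar grip 42 mm along this point's x, 12 mm thick along its y, from 26 mm below to 10 mm above the point, on a disc of radius 22 mm. The axis stands 150 mm in x and -40 mm in y from the turner's origin. The bar lies along turner x at latch 0.
- mat: Grey drip mat, fixed, 260 (x) x 160 (y) x 4 mm, origin under its centre; the tiles start on it.
- board: Plywood pasting board, fixed, 260 (x) x 160 (y) x 9 mm, origin under its centre (top at 9 mm).
- tile1: Loose metro tile, 58 x 38 x 10 mm, 45 g: white bevelled glaze on one face, terracotta-red ribbed back on the other. Origin at the tile's centre; x along its length, y across its 38 mm width, z out of the glazed face (up at the start, down once turned). Starts glaze up on the mat.
- tile2: Loose metro tile, 58 x 38 x 10 mm, 45 g: white bevelled glaze on one face, terracotta-red ribbed back on the other. Origin at the tile's centre; x along its length, y across its 38 mm width, z out of the glazed face (up at the start, down once turned). Starts glaze up on the mat, if present.
- tile3: Loose metro tile, 58 x 38 x 10 mm, 45 g: white bevelled glaze on one face, terracotta-red ribbed back on the other. Origin at the tile's centre; x along its length, y across its 38 mm width, z out of the glazed face (up at the start, down once turned). Starts glaze up on the mat, if present.
- soap: Green washing-up bottle, 60 mm wide, 190 mm tall, origin under its foot. Leave alone.
- mug: Blue mug, 80 mm wide, 90 mm tall, origin under its foot. Leave alone.
- spacers: Clear jar with yellow lid, 56 mm wide, 70 mm tall, origin under its foot. Leave alone.
- screwdriver: Red screwdriver, 170 mm long, lying along its x, origin under its middle. Leave alone.
- primer: White can with blue cap, 90 mm wide, 120 mm tall, origin under its foot. Leave alone.
- brush: Brush, 200 mm long, lying along its x, origin under its middle. Leave alone.
- level: Yellow spirit level, 240 x 25 x 50 mm, origin under its middle. Leave alone.
There are look-alikes about, which are no part of the job. What is shaped like the tile2 but black or purple is not meant.

How it is judged:
On the way, in this order (a step that is already met when the one before it is completed fails the run):
1. every tile lies flat in the tray, not on another, with the tray flat and still locked (x of tile1 in the frame of tray_floor between -0.05 and 0.05 m and y of tile1 in the frame of tray_floor between -0.14 and 0.14 m and z of tile1 in the frame of tray_floor between 0.001 and 0.01 m and x of tile2 in the frame of tray_floor between -0.05 and 0.05 m and y of tile2 in the frame of tray_floor between -0.14 and 0.14 m and z of tile2 in the frame of tray_floor between 0.001 and 0.01 m and x of tile3 in the frame of tray_floor between -0.05 and 0.05 m and y of tile3 in the frame of tray_floor between -0.14 and 0.14 m and z of tile3 in the frame of tray_floor between 0.001 and 0.01 m and value of joint tray below 0.12 rad and value of joint latch below 0.42 rad), for 0.2 s.
2. the latch knob has been turned past its safety stop and the tray is free (value of joint latch above 1.1 rad), for 0.2 s.
3. the tray is tipped right over towards the catch pan (value of joint tray above 2.1 rad), for 0.2 s.
At the end, for the whole second after the job is handed in: Every tile lies at rest flat on the plywood board, its centre within 115 mm (x) and 65 mm (y) of the board's centre, red back up (within 0.19 rad), not on another tile (centre 10 to 19 mm above the worktop); the tray is back down (below 0.12 rad) and the latch is locked again (below 0.35 rad) (x of tile1 in the frame of board between -0.115 and 0.115 m and y of tile1 in the frame of board between -0.065 and 0.065 m and z of tile1 in the frame of board between 0.01 and 0.019 m and angle between each of tile1, tile2, tile3's own z axis and vertical above 2.95 rad and linear speed of each of tile1, tile2, tile3 below 0.02 m/s and x of tile2 in the frame of board between -0.115 and 0.115 m and y of tile2 in the frame of board between -0.065 and 0.065 m and z of tile2 in the frame of board between 0.01 and 0.019 m and x of tile3 in the frame of board between -0.115 and 0.115 m and y of tile3 in the frame of board between -0.065 and 0.065 m and z of tile3 in the frame of board between 0.01 and 0.019 m and value of joint tray below 0.12 rad and value of joint latch below 0.35 rad); the robot touches nothing.
It fails at once if the latch knob was forced past its safety stop without being pushed in (value of joint latch between 0.6 and 0.76 rad and value of joint latch_knob below 0.003 m).
It fails at once if a bystander was pushed more than 4 cm or knocked over (distance of any of soap, mug, spacers, screwdriver, primer, brush, level from where it was at the start of the episode above 0.04 m or angle between any of soap, mug, spacers, primer's own z axis and vertical above 0.6 rad).
Of tile1, tile2, tile3 only 2 to 3 are there at a start; the rules pass over those that are not, and their reading is None.
At some moment in a run one of tile1, tile2, tile3 may be knocked a few centimetres aside while the robot is not near it.
Once in a run the grip may slacken for a moment while it holds something.
It also fails if it takes over 210 s, if anything falls off the work surface, if the arm or the gripper's body presses on something with over 40 N, if the wrist force passes 120 N, or if a joint passes its speed limit or range.

ROBOT

A 6-joint arm with a two-finger parallel gripper is mounted at the origin on the work surface. World frame = base frame: x ahead of the robot, y to its left, z up, the work surface at z = 0. Lengths are in m, angles in rad, forces in N, time in s.
With the tool pointing down it reaches from about 0.3 to 0.875 m from the base axis. Payload 6.4 kg.
Tool frame: the origin (TCP) lies midway between the tips of the shut fingers; the grasp point (between the pads) lies 19 mm behind it; z points along the fingers, y is the direction in which the jaws open and shut (so a half turn about z gives the same grasp; the last joint's range is limited). The gripper opens to 85 mm and grips with 20 to 120 N. Pads are 22 mm wide; open, the fingers measure 114 mm over their backs; the gripper's body (76 mm by 85 mm) begins 54 mm behind the grasp point. The pads swing forward as they close: fully open they stand 13 mm farther back than shut.
Start: joints at [-1.407, 0.181, 1.607, -0, 1.354, -0.206], TCP at [0.208, -0.536, 0.231] pointing down, gripper open.
Joint ranges: [-2.99, 2.99], [-0.89, 2.07], [0.3, 2.58], [-1.14, 4.28], [0, 2.63], [-3.12, 3.12]. Speed limits (rad/s): [2.57, 2.57, 3.01, 3.14, 3.14, 3.14].

INTERFACE

Orientations are given as a unit quaternion [w, x, y, z].
In Python, from bench import ctrl gives the robot as it stands. The module is installed in compiled form; this text tells all that it offers.
- The arm moves only by the tool arm_command, never from a script. Its argument "plan" is one flat list of numbers, 4 for each row, row after row: the shift along the tool's x, y, z in mm, then the turn about the tool's z in rad. A call has 1 to 20 rows; each row shifts and turns the commanded pose from where the row before left it, along the tool's axes as they then stand; what a row does not reach is not made up. A row lasts 1/10 s, in which the tool goes at most 50 mm and 8.59 degrees, less where a joint would pass 70% of its speed; a pose out of reach is approached as far as the arm can. A call is refused whole if a number of a shift passes 50 or a number of a turn 0.15, either way. A call with a gripper value outside its range is refused whole. "grip" is the opening, from 0 (shut) to 1 (fully open), set as the call begins (left out, the last holds). The fingers move at their own pace and stop on an object; the grip force is fixed at half the most. Time passes only in rows, so rows that do not move let the fingers close. It gives the time, the measured TCP pose, the force and the opening at its end, in the units of the state.
- ctrl.get_obs(): the state, without advancing time (a new reading comes with each control period).
- ctrl.camera(name): name is "side" or "top"; returns a dict with "color" (384x512x3 uint8, red, green, blue), "camera_matrix" (3x3 intrinsics, pixels), "k1" (the pictures are not rectified: a ray, as slopes to the right and down, at radius r is drawn at 1 + k1 r^2 times it, then the intrinsics apply), "eye" and "attitude" of the camera in the world. Camera axes: x right, y up, looking along -z (the intrinsics and any distortion apply to the point x, -y, -z); pixel columns grow to the right and rows downward; lengths in m; the calibration is good to about 2 mm. A picture is of the moment at which its call begins. There is no depth.
- ctrl.hand_in(): hands the job in, once; it reports no verdict.
The state is a dict: "time_s": time; "q": joint angles; "dq": joint speeds; "joint_efforts": joint torques, N m; "eef_pos": TCP position; "eef_rot": TCP orientation; "wrist_force": force on the tool from outside, world axes, zero at the start; "torque": the same for the moment, N m; "opening": opening from 0.0 (shut) to 1.0 (fully open).
Only numpy, scipy, OpenCV 4.12 (cv2) and the standard library are available. Lean on these libraries where they do the work, as an engineer would, in place of code of your own. Each camera call takes 0.05 s, during which the arm holds its last target. There are 200 camera calls.

## Working session

There is one attempt and no reset: what is moved stays moved. The work goes in short steps, Python scripts to look and compute and a tool call to move; the robot and the scene stay as the last step left them, time stands still between calls to the robot, and variables do not carry over. Pictures are saved under pics/ and viewed, about 12 in all and at most 16, crops included, and the job is handed in when it is done.

Besides the shell and the picture viewer there is one more tool, called after "Request:" as a command line: name --argument value ..., lists and objects as JSON in quotes. arm_command: Moves the arm, as the interface text tells. Its arguments: {"type":"object","properties":{"plan":{"type":"array","items":{"type":"number"}},"grip":{"type":"number"}},"required":["plan"]}

```bash
mkdir -p pics
cat > h.py <<'E'
import numpy as np, cv2, sys
from scipy.spatial.transform import Rotation as R
from bench import ctrl
def rot(a):
    a=np.array(a,float)
    return a if a.shape==(3,3) else R.from_quat(a[[1,2,3,0]]).as_matrix()
def snap(cam,name=None,crop=None,scale=1):
    c=ctrl.camera(cam)
    if name:
        im=c["color"][:,:,::-1]
        if crop: x0,y0,x1,y1=crop; im=im[y0:y1,x0:x1]
        im=cv2.resize(im,None,fx=scale,fy=scale,interpolation=cv2.INTER_CUBIC)
        cv2.imwrite('pics/'+name,im)
    return c
def ray(c,u,v):
    K=np.array(c["camera_matrix"],float);k=c["k1"]
    d=np.array([(u-K[0,2])/K[0,0],(v-K[1,2])/K[1,1]]);s=d.copy()
    for _ in range(30): s=d/(1+k*(s@s))
    return rot(c["attitude"])@np.array([s[0],-s[1],-1])
def at(c,u,v,z):
    d=ray(c,u,v);e=np.array(c["eye"]);return e+d*(z-e[2])/d[2]
def proj(c,p):
    q=rot(c["attitude"]).T@(np.array(p)-np.array(c["eye"]));s=np.array([q[0],-q[1]])/-q[2]
    s=s*(1+c["k1"]*(s@s));K=np.array(c["camera_matrix"]);return np.array([K[0,0]*s[0]+K[0,2],K[1,1]*s[1]+K[1,2]])
E
python3 - <<'E'
from h import *
for n in("top","side"):
    c=snap(n,n+"0.png",None,1.5);print(n,c["eye"],c["attitude"],c["camera_matrix"],c["k1"])
o=ctrl.get_obs();print(o)
E
```

```text
top [0.23847714 0.0027936  1.32366807] [-0.69250372 -0.07554728  0.06343834  0.71463752] [[404.50894265   0.         259.3494904 ]
 [  0.         404.50894265 189.07650496]
 [  0.           0.           1.        ]] 0.041758756551765745
side [0.28693879 1.22285172 1.46515185] [-0.09367338 -0.02631313  0.35831465  0.92851684] [[444.83890658   0.         257.79288358]
 [  0.         444.83890658 189.79973337]
 [  0.           0.           1.        ]] -0.013094360659149026
{'time_s': 0.1, 'q': array([-1.40730732e+00,  1.81458605e-01,  1.60790120e+00,  2.11223382e-05,
        1.35380379e+00, -2.06356776e-01]), 'dq': array([ 0.00107703, -0.00073608, -0.00361581,  0.00060921,  0.0014103 ,
       -0.00041959]), 'joint_efforts': array([ 7.06129395e-04, -4.45874441e+01, -3.52239203e+01, -3.59929672e-04,
        4.09790329e-03, -7.27637001e-06]), 'eef_pos': array([ 0.20775653, -0.53562737,  0.23048212]), 'eef_rot': array([-7.85068997e-04,  9.82950548e-01,  1.83868440e-01,  2.71437385e-05]), 'wrist_force': array([ 0.34867989,  0.46637289, -0.39129103]), 'torque': array([-0.05063376, -0.03716125, -0.00562978]), 'opening': 0.9993114297906615}
```

View pics/top0.png

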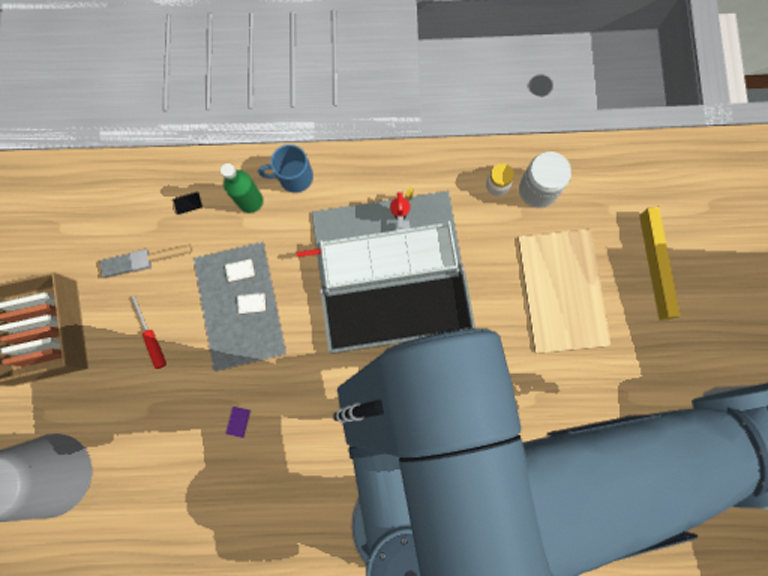

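View pics/side0.png

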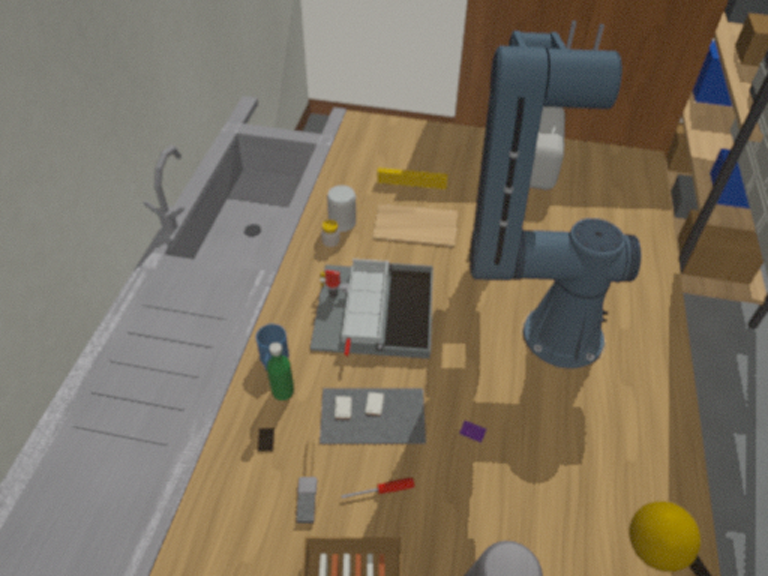

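The top view shows two white tiles on the grey mat, at about (240,270) and (251,303). The look-alikes are black at (187,203) and purple at (238,422), and the rack at far left is not part of the job. Only the white ones on the mat fit. I'll confirm in a crop that also covers the turner.

Run:
```python
from h import *
c=snap("top","c1.png",(125,115,325,245),4)
g=c["color"].astype(int)
m=((g.min(2)>165)).astype(np.uint8)
n,l,s,ct=cv2.connectedComponentsWithStats(m[155:245,130:195].copy())
for i in range(1,n):
    if s[i,4]>40:
        ys,xs=np.where(l==i);r=cv2.minAreaRect(np.c_[xs,ys].astype(np.float32))
        b=cv2.boxPoints(r)+[130,155];P=np.array([at(c,*q,.012) for q in b])
        print(s[i,4],r[0][0]+130,r[0][1]+155,P[:,:2].round(4).tolist(),P.mean(0).round(4))
```

```text
211 159.47752571105957 179.73595428466797 [[0.5567, 0.3868], [0.5687, 0.3286], [0.5299, 0.3194], [0.5181, 0.3773]] [0.5434 0.353  0.012 ]
220 167.4009895324707 201.5098991394043 [[0.4873, 0.3578], [0.4914, 0.298], [0.4505, 0.2935], [0.4465, 0.3529]] [0.4689 0.3255 0.012 ]
```

View pics/c1.png

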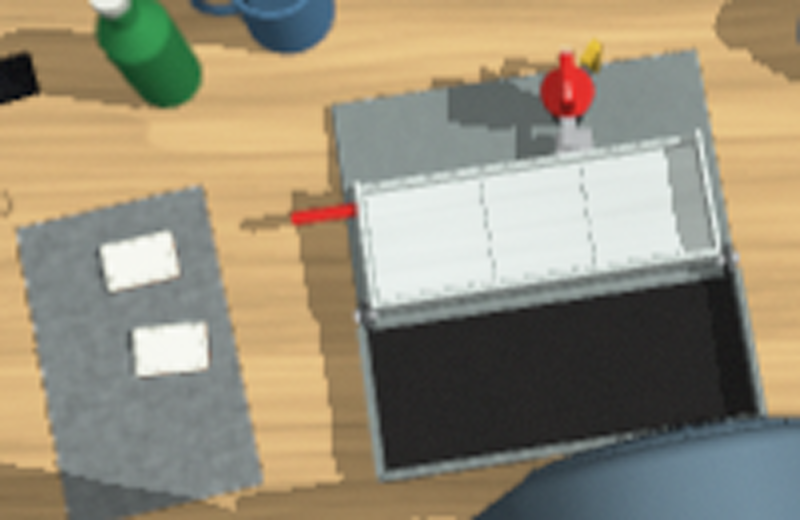

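Crop: the two bevelled white tiles are on the mat at (140,262) and (171,349). The black thing beyond the mat isn't a target. The turner base corners are (333,103) and (695,52), the handle runs (292,217) to (355,210), and the knob is at (567,88). Next, the turner and board poses.

```bash
cat > turner.py <<'E'
from h import *
from scipy.optimize import least_squares
c=ctrl.camera("top")
def px(u,v): return np.array([125+(u+.5)/4-.5,115+(v+.5)/4-.5])
obs=[((.19,.158,.012),px(333,103)),((.19,-.158,.012),px(695,52)),((.085,.198,.046),px(292,217)),
 ((.099+.0,.142,.046),px(358,186)),((.099,-.142,.046),px(700,132)),((.15,-.04,.107),px(567,88)),((-.135,.158,.028),px(382,478))]
def T(p,a): x,y,t=p;return np.array([x+np.cos(t)*a[0]-np.sin(t)*a[1],y+np.sin(t)*a[0]+np.cos(t)*a[1],a[2]])
f=lambda p:np.concatenate([proj(c,T(p,a))-u for a,u in obs])
r=least_squares(f,[.45,.0,.0],loss='soft_l1')
P=r.x
E
python3 - <<'E'
from turner import *
print(P,f(P).reshape(-1,2).round(1).tolist())
for n,a in dict(trayc=(.049,0,.034),handle=(.085,.17,.046),knob=(.15,-.04,.097),pan=(-.068,0,.0125)).items(): print(n,T(P,a).round(4))
# board corners from top0 (scale1.5)
B=[at(c,u/1.5,v/1.5,.009) for u,v in((517,236),(591,229),(609,346),(534,352))]
print(np.round(B,3).tolist(),np.mean(B,0))
M=[at(c,125+u/4,115+v/4,.004) for u,v in((18,230),(200,187),(262,485))];print(np.round(M,3).tolist())
E
```

```text
[0.50726639 0.01291753 0.12539232] [[-0.7, -0.3], [0.7, -1.9], [0.1, 0.2], [-0.0, 1.2], [0.2, 1.3], [0.2, -3.7], [-0.6, 0.3]]
trayc [0.5559 0.019  0.034 ]
handle [0.5703 0.1922 0.046 ]
knob [ 0.6611 -0.008   0.097 ]
pan [0.4398 0.0044 0.0125]
[[0.6, -0.267, 0.009], [0.61, -0.431, 0.009], [0.349, -0.445, 0.009], [0.341, -0.285, 0.009]] [ 0.47501586 -0.35686949  0.009     ]
[[0.573, 0.456, 0.004], [0.606, 0.304, 0.004], [0.353, 0.25, 0.004]]
```

```bash
cat > go.py <<'E'
import sys
from h import *
# usage: go.py x y z psi : turn needed, then shift in tool axes after the turn (mm)
def go(x,y,z,psi):
    o=ctrl.get_obs();Rm=rot(o["eef_rot"]);p=o["eef_pos"]
    cur=np.arctan2(Rm[1,0],Rm[0,0]);d=-(psi-cur);d=(d+np.pi)%(2*np.pi)-np.pi
    w=np.array([x,y,z])-p
    tx=np.array([np.cos(psi),np.sin(psi),0]);ty=np.array([np.sin(psi),-np.cos(psi),0])
    print("psi %.3f pos %s F %s op %.3f t %.1f"%(cur,p.round(4),o["wrist_force"].round(1),o["opening"],o["time_s"]))
    print("turn %.3f  then dx %.1f dy %.1f dz %.1f  tilt %.3f"%(d,1e3*w@tx,1e3*w@ty,-1e3*w[2],np.hypot(Rm[0,2],Rm[1,2])))
if __name__=="__main__": go(*map(float,sys.argv[1:5]))
E
python3 go.py .5434 .353 .12 1.772
```

```text
psi 0.370 pos [ 0.2078 -0.5358  0.2307] F [ 0.1 -0.1  0.8] op 0.998 t 0.2
turn -1.402  then dx 803.8 dy 506.5 dz 110.7  tilt 0.001
```

Request:
arm_command --plan '[0,0,0,-0.14,0,0,0,-0.14,0,0,0,-0.14,0,0,0,-0.14,0,0,0,-0.14,0,0,0,-0.14,0,0,0,-0.14,0,0,0,-0.14,0,0,0,-0.14,0,0,0,-0.142]' --grip 0.75

```text
time_s: 1.2
eef_pos: [0.2078, -0.536, 0.231]
eef_rot: [-0.0, 0.63, 0.776, 0.0]
wrist_force: [0.0, 0.7, 0.1]
opening: 0.75
```

Request:
arm_command --plan '[40,25,0,0,40,25,0,0,40,25,0,0,40,25,0,0,40,25,0,0,40,25,0,0,40,25,0,0,40,25,0,0,40,25,0,0,40,25,0,0,40,25,0,0,40,25,0,0,40,25,0,0,40,25,0,0,40,25,0,0,40,25,0,0,40,25,0,0,40,25,0,0,40,25,0,0,40,25,0,0]'

```text
time_s: 3.2
eef_pos: [0.5383, 0.3496, 0.2309]
eef_rot: [-0.0, 0.632, 0.775, -0.0]
wrist_force: [-0.4, -0.3, -0.2]
opening: 0.752
```

```bash
python3 go.py .5434 .353 .07 1.772; python3 -c "
from h import *
snap('side','s1.png',(190,150,320,310),3.7)
snap('top','t1.png',(190,120,320,240),3.7)"
```

```text
psi 1.772 pos [0.5383 0.3496 0.2309] F [-0.4 -0.3 -0.2] op 0.752 t 3.2
turn 0.000  then dx 2.3 dy 5.7 dz 160.9  tilt 0.000
```

View pics/t1.png

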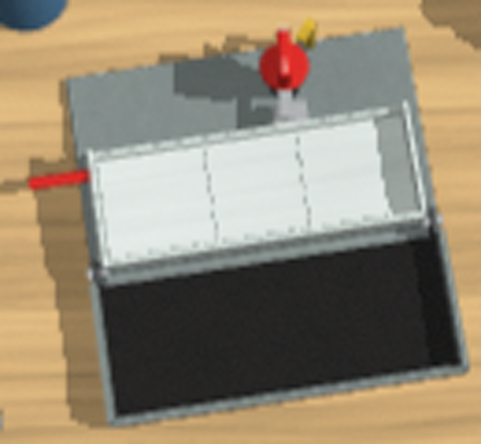

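The turner is now unobstructed: pan corners at (112,424) and (467,372), knob disc at (284,65), handle from (30,183) to (88,176). I'll pick tile A now.

Request:
arm_command --plan '[2,6,10,0,0,0,45,0,0,0,45,0,0,0,45,0,0,0,40,0,0,0,20,0,0,0,14,0,0,0,9,0,0,0,0,0]'

```text
time_s: 4.2
eef_pos: [0.5434, 0.3501, 0.0027]
eef_rot: [-0.0, 0.633, 0.774, -0.0]
wrist_force: [-0.5, 0.0, 1.0]
opening: 0.752
```

Request:
arm_command --plan '[0,0,0,0,0,0,0,0,0,0,0,0,0,0,0,0,0,0,0,0,0,0,0,0,0,0,0,0]' --grip 0.2

```text
time_s: 4.9
eef_pos: [0.545, 0.3514, 0.0054]
eef_rot: [0.001, 0.633, 0.775, 0.002]
wrist_force: [-0.1, -1.5, 5.8]
opening: 0.42
```

Request:
arm_command --plan '[0,0,-20,0,0,0,-40,0,0,0,-40,0]'

```text
time_s: 5.2
eef_pos: [0.5426, 0.3505, 0.1037]
eef_rot: [-0.001, 0.633, 0.775, -0.001]
wrist_force: [0.1, 0.1, -1.1]
opening: 0.427
```

Run:
```python
import turner as t
from turner import *
q=lambda u,v:np.array([190+(u+.5)/3.7-.5,120+(v+.5)/3.7-.5])
t.obs[:]=[((.19,.158,.012),q(68,78)),((.19,-.158,.012),q(403,28)),((-.135,.158,.028),q(112,424)),((-.135,-.158,.028),q(467,372)),((.085,.198,.046),q(30,183)),((.099,.142,.046),q(90,150)),((.099,-.142,.046),q(407,102))]
r=least_squares(f,[.5,0,.1],loss='soft_l1');print(r.x,f(r.x).reshape(-1,2).round(1).tolist());P=r.x
for n,a in dict(t1=(.049,.07,.034),t2=(.049,-.07,.034),handle=(.085,.17,.046),knob=(.15,-.04,.097),pan=(-.068,0,.0125)).items(): print(n,T(P,a).round(4))
for z in(.094,.1,.107):print('knob obs',at(c,*q(284,57),z))
# side
s=snap('side','s2.png',(190,150,320,310),3.7)
for n,a in dict(knob=(.15,-.04,.107),h=(.085,.198,.046),b=(.19,.158,.012),b2=(.19,-.158,.012),p=(-.135,.158,.028),p2=(-.135,-.158,.028)).items(): print(n,(proj(s,T(P,a))-[190,150])*3.7)
import go;go.go(*T(P,(.049,.07,.15)),P[2]+np.pi/2)
```

```text
[0.50666664 0.01368737 0.11933718] [[-0.8, -0.8], [0.7, -1.1], [-0.9, 0.2], [0.7, -0.6], [-0.2, -0.2], [0.1, 2.1], [0.2, 2.1]]
t1 [0.547 0.089 0.034]
t2 [ 0.5637 -0.05    0.034 ]
handle [0.5708 0.1926 0.046 ]
knob [ 0.6604 -0.0082  0.097 ]
pan [0.4392 0.0056 0.0125]
knob obs [ 0.65853405 -0.00725792  0.094     ]
knob obs [ 0.65648444 -0.00720887  0.1       ]
knob obs [ 0.65409322 -0.00715165  0.107     ]
knob [115.03090159 111.21465339]
h [149.24481268 317.08908275]
b [ 59.03156941 299.16119393]
b2 [98.41064706 92.49862563]
p [356.37673224 311.60284541]
p2 [364.6671937  101.13729264]
psi 1.772 pos [0.5478 0.3527 0.1108] F [0.9 0.  0.2] op 0.423 t 5.3
turn 0.082  then dx -261.7 dy -32.2 dz -39.2  tilt 0.012
```

View pics/s2.png

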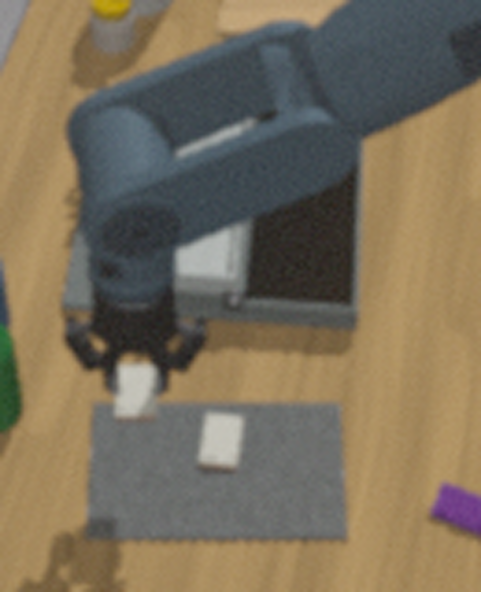

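The tile is held between the fingers at (135,390) in the side crop. The other tile is at (221,440). Next I carry it to tray y=+70 mm.

Request:
arm_command --plan '[0,0,-10,0.082,-33,-4,0,0,-33,-4,0,0,-33,-4,0,0,-33,-4,0,0,-33,-4,0,0,-33,-4,0,0,-32,-4,0,0,-32,-4,0,0,0,0,0,0,0,0,0,0]'

```text
time_s: 6.4
eef_pos: [0.5428, 0.0863, 0.1132]
eef_rot: [-0.0, 0.664, 0.747, 0.0]
wrist_force: [-1.1, 0.2, 0.4]
opening: 0.42
```

```bash
python3 go.py .547 .089 .038 1.690; python3 -c "
from h import *
snap('side','s3.png',(210,170,320,260),4)"
```

```text
psi 1.688 pos [0.5428 0.0863 0.1132] F [-1.1  0.2  0.4] op 0.420 t 6.4
turn -0.002  then dx 2.1 dy 4.5 dz 75.2  tilt 0.000
```

View pics/s3.png

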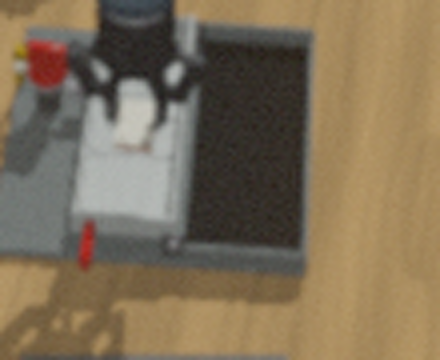

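The tile hangs straight over the tray, with fingers at (112,110) and (158,110) inside the walls at (80..180). Lowering it.

Request:
arm_command --plan '[2,4,25,0,0,0,25,0,0,0,15,0,0,0,7,0,0,0,4,0,0,0,0,0,0,0,0,0]'

```text
time_s: 7.15
eef_pos: [0.5473, 0.0893, 0.0382]
eef_rot: [0.001, 0.664, 0.748, 0.0]
wrist_force: [0.2, -0.3, 0.0]
opening: 0.425
```

Request:
arm_command --plan '[0,0,0,0,0,0,0,0,0,0,0,0,0,0,-2,0,0,0,-20,0,0,0,-40,0,0,0,-40,0,0,0,0,0]' --grip 0.6

```text
time_s: 7.95
eef_pos: [0.5508, 0.0891, 0.1458]
eef_rot: [0.004, 0.664, 0.748, 0.004]
wrist_force: [0.8, 0.7, 0.6]
opening: 0.602
```

```bash
python3 go.py .4689 .3255 .12 1.639; python3 -c "
from h import *
s=ctrl.camera('side')
d=np.array
print('knob side', [at(s,210+48/4,170+50/4,z)for z in(.1,.107)], 'handle',at(s,210+87/4,170+266/4,.046))"
```

```text
psi 1.690 pos [0.5508 0.0891 0.1458] F [0.8 0.7 0.6] op 0.602 t 8.0
turn 0.051  then dx 241.4 dy -65.6 dz 25.8  tilt 0.011
knob side [array([ 0.65508697, -0.00166837,  0.1       ]), array([0.65319924, 0.00461052, 0.107     ])] handle [0.56116542 0.22302288 0.046     ]
```

Request:
arm_command --plan '[0,0,0,0.051,40,-11,0,0,40,-11,0,0,40,-11,0,0,40,-11,0,0,40,-11,0,0,40,-11,5,0,0,0,20,0,0,0,0,0]' --grip 0.75

```text
time_s: 8.9
eef_pos: [0.4611, 0.3241, 0.1106]
eef_rot: [-0.001, 0.682, 0.732, -0.003]
wrist_force: [0.2, -0.7, -0.6]
opening: 0.747
```

```bash
python3 go.py .4689 .3255 .006 1.639
python3 - <<'E'
from h import *
c=snap("top","t2.png",(130,120,290,235),4.5)
g=c["color"].astype(int)
m=((g.min(2)>165)).astype(np.uint8)
ct=cv2.connectedComponentsWithStats(m[150:245,130:195].copy())[1:]
for r,s in zip(ct[2],ct[1]): print(s,r+[130,150])
E
```

```text
psi 1.641 pos [0.4611 0.3241 0.1106] F [ 0.2 -0.7 -0.6] op 0.747 t 8.9
turn 0.002  then dx 0.8 dy 7.9 dz 104.6  tilt 0.007
[   0    0   65   95 6028] [161.80242203 196.89714665]
[ 33  46  14  12 147] [170.10204082 201.21768707]
```

View pics/t2.png

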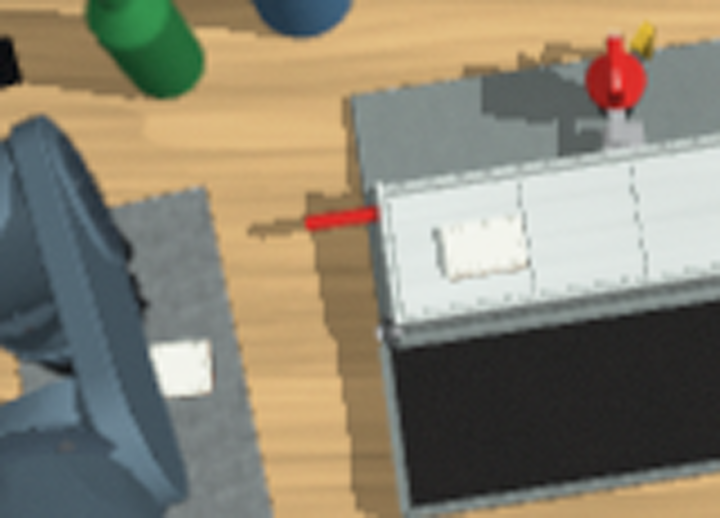

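Tile A lies flat in the tray at (482,247), and B is still on the mat with its right edge at (212,368). Picking B.

Request:
arm_command --plan '[1,8,0,0,0,0,35,0,0,0,35,0,0,0,25,0,0,0,10,0,0,0,0,0,0,0,0,0]'

```text
time_s: 9.65
eef_pos: [0.4739, 0.3258, 0.0107]
eef_rot: [0.0, 0.683, 0.73, 0.001]
wrist_force: [0.7, 0.0, 0.1]
opening: 0.75
```

Request:
arm_command --plan '[0,0,0,0,0,0,0,0,0,0,0,0,0,0,0,0,0,0,0,0,0,0,0,0,0,0,-15,0,0,0,-40,0,0,0,-40,0,0,0,-20,0,0,0,0,0]' --grip 0.2

```text
time_s: 10.75
eef_pos: [0.4752, 0.3271, 0.1297]
eef_rot: [0.002, 0.683, 0.731, 0.004]
wrist_force: [1.0, -0.2, 0.1]
opening: 0.398
```

```bash
python3 go.py .5637 -.050 .125 1.690
```

```text
psi 1.639 pos [0.4752 0.3271 0.1297] F [ 1.  -0.2  0.1] op 0.398 t 10.8
turn -0.051  then dx -385.0 dy 43.0 dz 4.7  tilt 0.009
```

Request:
arm_command --plan '[0,0,0,-0.051,-27,3,0,0,-27,3,0,0,-27,3,0,0,-27,3,0,0,-27,3,0,0,-27,3,0,0,-27,3,0,0,-28,3,0,0,-28,3,0,0,-28,3,0,0,-28,3,0,0,-28,3,0,0,-28,3,0,0,-28,4,0,0,0,0,0,0,0,0,0,0]'

```text
time_s: 12.45
eef_pos: [0.5601, -0.0516, 0.1235]
eef_rot: [-0.001, 0.664, 0.747, -0.0]
wrist_force: [-0.6, -0.3, -0.4]
opening: 0.396
```

```bash
python3 go.py .5637 -.050 .041 1.690; python3 -c "
from h import *
snap('side','s4.png',(200,150,330,290),4)"
```

```text
psi 1.688 pos [ 0.5601 -0.0516  0.1235] F [-0.6 -0.3 -0.4] op 0.396 t 12.4
turn -0.002  then dx 1.1 dy 3.8 dz 82.5  tilt 0.002
```

View pics/s4.png

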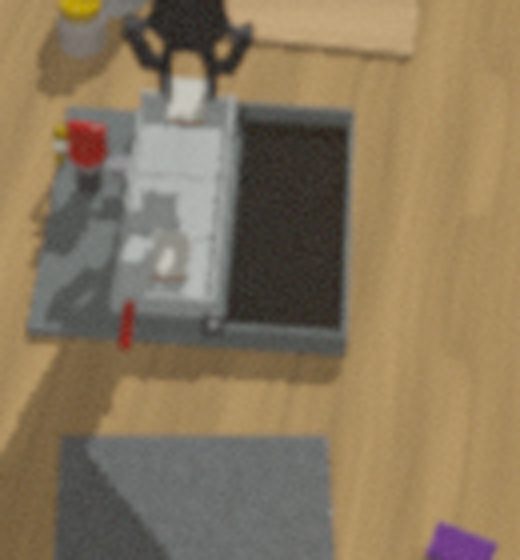

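B is held at (187,100), A is in the tray at (168,262) and the mat is empty. Lowering B.

Request:
arm_command --plan '[1,4,30,0,0,0,25,0,0,0,15,0,0,0,7,0,0,0,5,0,0,0,0,0,0,0,0,0]'

```text
time_s: 13.2
eef_pos: [0.5653, -0.0501, 0.0432]
eef_rot: [0.001, 0.664, 0.748, 0.0]
wrist_force: [0.5, -0.2, 0.1]
opening: 0.397
```

Request:
arm_command --plan '[0,0,0,0,0,0,0,0,0,0,0,0,0,0,-2,0,0,0,-20,0,0,0,-40,0,0,0,-40,0,0,0,-30,0,0,0,0,0]' --grip 0.6

```text
time_s: 14.1
eef_pos: [0.5678, -0.0509, 0.18]
eef_rot: [0.004, 0.664, 0.748, 0.002]
wrist_force: [-0.7, -0.2, -0.1]
opening: 0.597
```

```bash
python3 go.py .657 -.0075 .2 1.690
```

```text
psi 1.690 pos [ 0.5678 -0.0509  0.18  ] F [-0.7 -0.2 -0.1] op 0.597 t 14.1
turn -0.000  then dx 32.5 dy 93.7 dz -20.0  tilt 0.010
```

Request:
arm_command --plan '[0,0,-10,-0.143,0,0,-10,-0.143,0,0,0,-0.143,0,0,0,-0.143,0,0,0,-0.143,0,0,0,-0.143,0,0,0,-0.143,0,0,0,-0.143,0,0,0,-0.143,0,0,0,-0.143,0,0,0,-0.141]' --grip 0.45

```text
time_s: 15.2
eef_pos: [0.564, -0.0498, 0.1932]
eef_rot: [-0.001, -0.062, 0.998, 0.0]
wrist_force: [0.5, -0.1, -0.1]
opening: 0.452
```

```bash
python3 go.py .657 -.0075 .14 3.261;  python3 -c "
from h import *
snap('top','t3.png',(190,110,320,230),5)"
```

```text
psi -3.017 pos [ 0.564  -0.0498  0.1932] F [ 0.5 -0.1 -0.1] op 0.452 t 15.2
turn 0.006  then dx -97.3 dy 30.9 dz 53.2  tilt 0.002
```

View pics/t3.png

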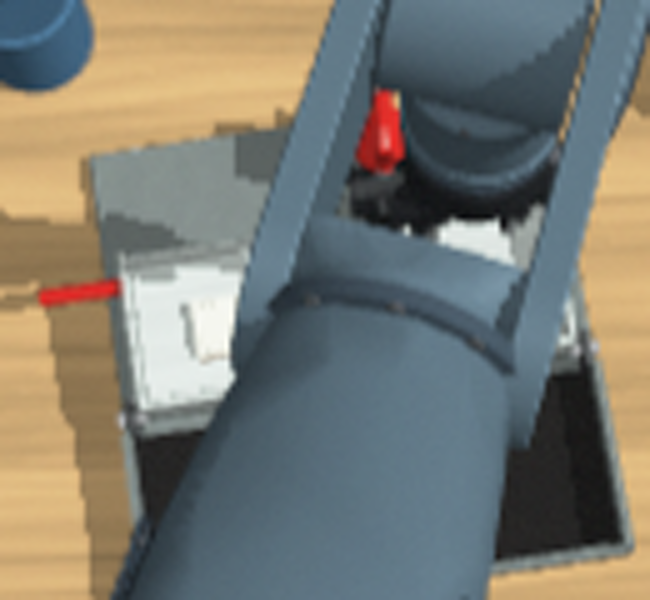

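Both tiles are visible in the tray (A at (207,330), part of B at (475,243)). The bar grip is at (385,92..165). Moving over the knob.

Request:
arm_command --plan '[-20,6,0,0,-20,6,0,0,-20,6,0,0,-20,6,0,0,-17,7,10,0,0,0,20,0,0,0,20,0,0,0,0,0,0,0,0,0]'

```text
time_s: 16.15
eef_pos: [0.6567, -0.0076, 0.1437]
eef_rot: [-0.001, -0.059, 0.998, 0.0]
wrist_force: [0.5, -0.7, 0.9]
opening: 0.451
```

```bash
python3 go.py .657 -.0075 .078 3.261;  python3 -c "
from h import *
snap('side','s5.png',(195,145,285,265),5)"
```

```text
psi -3.024 pos [ 0.6567 -0.0076  0.1437] F [ 0.5 -0.7  0.9] op 0.451 t 16.1
turn -0.002  then dx -0.3 dy 0.0 dz 65.7  tilt 0.002
```

View pics/s5.png

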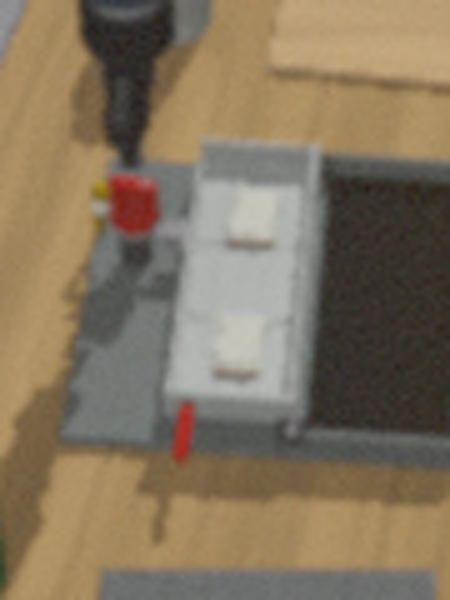

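Both tiles lie flat in the tray at (253,215) and (238,342), and the fingers are straight above the knob. Descend and pinch.

Request:
arm_command --plan '[0,0,25,0,0,0,20,0,0,0,12,0,0,0,6,0,0,0,0,0]'

```text
time_s: 16.7
eef_pos: [0.6572, -0.0077, 0.0813]
eef_rot: [-0.0, -0.059, 0.998, 0.0]
wrist_force: [0.1, -0.8, 0.1]
opening: 0.45
```

Request:
arm_command --plan '[0,0,0,0,0,0,0,0,0,0,0,0,0,0,0,0,0,0,0,0,0,0,0,0,0,0,0,0]' --grip 0

```text
time_s: 17.4
eef_pos: [0.6571, -0.0056, 0.0824]
eef_rot: [0.0, -0.06, 0.998, 0.001]
wrist_force: [-2.6, 6.7, 1.7]
opening: 0.124
```

Request:
arm_command --plan '[0,0,3,0,0,0,3,0,0,0,3,0,0,0,2,0,0,0,0,0,0,0,0,0]'

```text
time_s: 18.0
eef_pos: [0.6574, -0.0055, 0.0747]
eef_rot: [0.0, -0.06, 0.998, 0.001]
wrist_force: [-12.3, 8.0, 22.6]
opening: 0.127
```

Request:
arm_command --plan '[0,2,0,0,0,0,0,0.08,0,0,0,0.1,0,0,0,0.1,0,0,0,0.1,0,0,0,0.1,0,0,0,0.1,0,0,0,0]'

```text
time_s: 18.8
eef_pos: [0.6576, -0.0039, 0.0748]
eef_rot: [0.0, 0.229, 0.973, 0.001]
wrist_force: [-10.8, 7.7, 20.9]
opening: 0.126
```

```bash
python3 go.py .657 -.0075 .078 1.9
```

```text
psi 2.679 pos [ 0.6576 -0.0039  0.0748] F [-10.8   7.7  20.9] op 0.126 t 18.8
turn 0.779  then dx -3.3 dy -1.7 dz -3.2  tilt 0.002
```

Request:
arm_command --plan '[0,0,0,0.1,0,0,0,0.1,0,0,0,0.1,0,0,0,0.1,0,0,0,0.1,0,0,0,0.1,0,0,0,0.1,0,0,0,0.05,0,0,0,0,0,0,0,0]'

```text
time_s: 19.8
eef_pos: [0.6589, -0.0025, 0.0748]
eef_rot: [0.001, 0.569, 0.823, 0.003]
wrist_force: [-4.6, 12.0, 17.9]
opening: 0.123
```

Request:
arm_command --plan '[0,0,-5,0,0,0,-5,0,0,0,-1,0,0,0,0,0]'

```text
time_s: 20.2
eef_pos: [0.6586, -0.0026, 0.083]
eef_rot: [0.001, 0.569, 0.822, 0.003]
wrist_force: [3.3, 9.3, 0.0]
opening: 0.128
```

```bash
python3 go.py .657 -.0075 .078 1.9
```

```text
psi 1.931 pos [ 0.6586 -0.0026  0.083 ] F [3.3 9.3 0. ] op 0.128 t 20.2
turn 0.031  then dx -4.1 dy -3.1 dz 5.0  tilt 0.006
```

Request:
arm_command --plan '[0,0,0,0,0,0,0,0,0,0,0,0,0,0,0,0,0,0,-20,0,0,0,-40,0,0,0,-20,0,0,0,0,0]' --grip 0.45

```text
time_s: 21.0
eef_pos: [0.6596, -0.0064, 0.1658]
eef_rot: [0.003, 0.569, 0.822, 0.001]
wrist_force: [0.1, -0.7, 1.0]
opening: 0.446
```

Run:
```python
from turner import *
import go
P=[.5067,.0137,.1193]
go.go(*T(P,(.085,.176,.15)),P[2]+np.pi/2)
# arc waypoints relative, tool y = turner x direction? print
psi=P[2]+np.pi/2; ty=np.array([np.sin(psi),-np.cos(psi)]);print('ty',ty,'turner x',np.cos(P[2]),np.sin(P[2]))
th=np.arange(0,2.6,.1);x=85*np.cos(th)-12*np.sin(th);z=85*np.sin(th)+12*np.cos(th)
for a,b,d in zip(th,np.diff(x),np.diff(z)):print('%.1f: dy %.1f dz %.1f'%(a,b,-d))
```

```text
psi 1.930 pos [ 0.6582 -0.0062  0.1633] F [-0.2  0.4 -0.4] op 0.452 t 21.1
turn 0.240  then dx 213.8 dy -63.1 dz 13.3  tilt 0.004
ty [0.99289219 0.11901721] turner x 0.992892191154019 0.11901721197108762
0.0: dy -1.6 dz -8.4
0.1: dy -2.5 dz -8.2
0.2: dy -3.3 dz -7.9
0.3: dy -4.0 dz -7.6
0.4: dy -4.8 dz -7.1
0.5: dy -5.5 dz -6.6
0.6: dy -6.1 dz -6.0
0.7: dy -6.7 dz -5.4
0.8: dy -7.2 dz -4.7
0.9: dy -7.6 dz -4.0
1.0: dy -8.0 dz -3.2
1.1: dy -8.2 dz -2.4
1.2: dy -8.4 dz -1.5
1.3: dy -8.6 dz -0.7
1.4: dy -8.6 dz 0.2
1.5: dy -8.5 dz 1.0
1.6: dy -8.4 dz 1.9
1.7: dy -8.1 dz 2.7
1.8: dy -7.8 dz 3.5
1.9: dy -7.4 dz 4.3
2.0: dy -7.0 dz 5.0
2.1: dy -6.5 dz 5.7
2.2: dy -5.9 dz 6.3
2.3: dy -5.2 dz 6.8
2.4: dy -4.5 dz 7.3
```

Request:
arm_command --plan '[0,0,0,0.12,0,0,0,0.12,27,-8,0,0,27,-8,0,0,27,-8,0,0,27,-8,0,0,27,-8,0,0,27,-8,0,0,26,-8,0,0,26,-7,13,0,0,0,0,0,0,0,0,0]'

```text
time_s: 22.25
eef_pos: [0.5676, 0.1993, 0.1465]
eef_rot: [-0.001, 0.663, 0.749, -0.001]
wrist_force: [-0.1, -0.8, 0.0]
opening: 0.449
```

Run:
```python
from turner import *
import go
P=[.5067,.0137,.1193]
go.go(*T(P,(.085,.176,.027)),P[2]+np.pi/2)
snap('side','s6.png',(195,145,285,265),5)
c=snap('top','t4.png')
```

```text
psi 1.691 pos [0.5684 0.1987 0.1472] F [ 0.4 -0.7 -0.5] op 0.452 t 22.3
turn 0.001  then dx -0.4 dy 1.7 dz 120.2  tilt 0.002
```

View pics/s6.png

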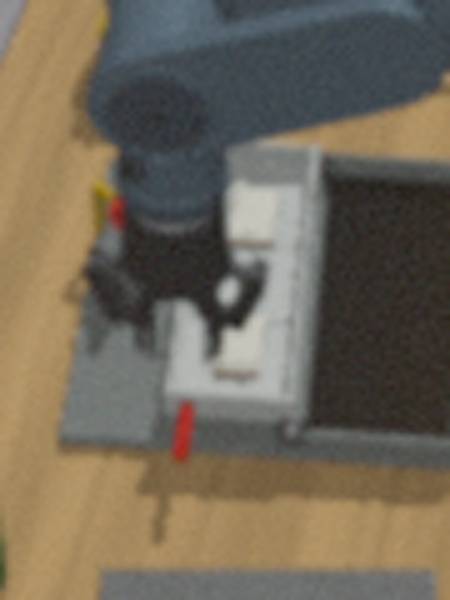

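The fingers straddle the handle line at (182,430) and the tiles are still in place. Descend and pinch.

Request:
arm_command --plan '[0,2,40,0,0,0,35,0,0,0,25,0,0,0,14,0,0,0,6,0,0,0,0,0,0,0,0,0]'

```text
time_s: 23.1
eef_pos: [0.5721, 0.1995, 0.0297]
eef_rot: [0.001, 0.664, 0.748, 0.001]
wrist_force: [-0.7, -0.2, 0.7]
opening: 0.447
```

Request:
arm_command --plan '[0,0,0,0,0,0,0,0,0,0,0,0,0,0,0,0,0,0,0,0,0,0,0,0]' --grip 0

```text
time_s: 23.7
eef_pos: [0.5692, 0.1994, 0.0293]
eef_rot: [-0.001, 0.663, 0.748, -0.001]
wrist_force: [-8.1, -1.6, 9.0]
opening: 0.111
```

Request:
arm_command --plan '[0,-0.8,-4.2,0,0,-0.8,-4.2,0,0,-1.2,-4.1,0,0,-1.3,-4.1,0,0,-3.3,-7.9,0,0,0,0,0]'

```text
time_s: 24.3
eef_pos: [0.5628, 0.1986, 0.0536]
eef_rot: [-0.0, 0.663, 0.748, -0.0]
wrist_force: [-4.1, 0.3, -5.0]
opening: 0.113
```

```bash
python3 go.py .57 .197 .05 1.690
```

```text
psi 1.691 pos [0.5628 0.1986 0.0536] F [-4.1  0.3 -5. ] op 0.113 t 24.3
turn 0.001  then dx -2.4 dy 6.9 dz 3.6  tilt 0.001
```

Request:
arm_command --plan '[0,-4.0,-7.6,0,0,-4.8,-7.1,0,0,-5.5,-6.6,0,0,-6.1,-6.0,0,0,-6.7,-5.4,0,0,-7.2,-4.7,0,0,-7.6,-4.0,0,0,-8.0,-3.2,0,0,-8.2,-2.4,0,0,-8.4,-1.5,0,0,-8.6,-0.7,0,0,-8.6,0.2,0,0,-8.5,1.0,0,0,-8.4,1.9,0]'

```text
time_s: 25.7
eef_pos: [0.468, 0.1869, 0.1044]
eef_rot: [0.004, 0.663, 0.748, 0.004]
wrist_force: [-1.1, -1.2, 22.2]
opening: 0.114
```

```bash
python3 go.py .57 .197 .05 1.690
```

```text
psi 1.691 pos [0.468  0.1869 0.1044] F [-1.1 -1.2 22.2] op 0.114 t 25.7
turn 0.001  then dx -2.1 dy 102.5 dz 54.4  tilt 0.011
```

Request:
arm_command --plan '[0,-8.1,0,0,0,-7.8,1.5,0,0,-7.4,4.0,0,0,-7.0,5.0,0,0,-6.5,5.7,0,0,-5.9,6.3,0,0,-5.2,6.8,0,0,-4.5,7.3,0,0,0,0,0,0,0,0,0,0,0,0,0]'

```text
time_s: 26.8
eef_pos: [0.4108, 0.1799, 0.0614]
eef_rot: [-0.0, 0.663, 0.748, -0.001]
wrist_force: [1.9, -5.1, -2.3]
opening: 0.11
```

```bash
python3 go.py .57 .197 .05 1.690;  python3 -c "
from h import *
snap('side','s7.png',(195,145,295,265),5)"
```

```text
psi 1.691 pos [0.4108 0.1799 0.0614] F [ 1.9 -5.1 -2.3] op 0.110 t 26.8
turn 0.001  then dx -1.9 dy 160.1 dz 11.4  tilt 0.002
```

View pics/s7.png

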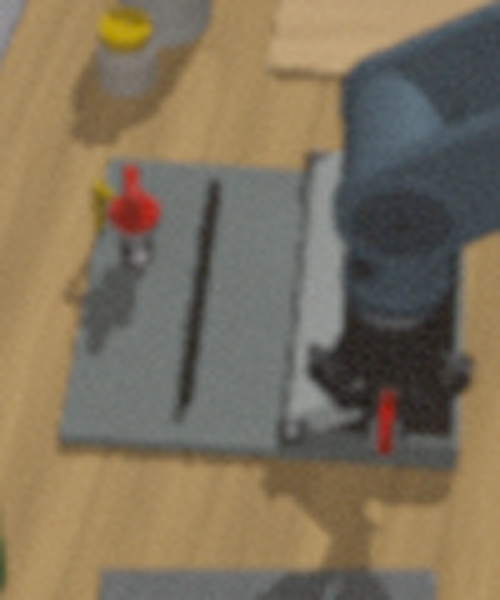

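The tray is tipped right over, with the handle at (387,420) and the knob bar turned. A little further, a pause, then back round.

Request:
arm_command --plan '[0,-3.7,7.7,0,0,0,0,0,0,0,0,0,0,0,0,0,0,0,0,0,0,3.7,-7.7,0,0,4.5,-7.3,0,0,5.2,-6.8,0,0,5.9,-6.3,0,0,6.5,-5.7,0,0,7.0,-5.0,0,0,7.4,-4.3,0,0,7.8,-3.5,0,0,8.1,-2.7,0,0,8.4,-1.9,0,0,8.5,-1.0,0,0,8.6,-0.2,0,0,8.6,0.7,0,0,8.4,1.5,0,0,8.2,2.4,0]'

```text
time_s: 28.85
eef_pos: [0.5146, 0.1934, 0.1027]
eef_rot: [-0.0, 0.663, 0.748, 0.001]
wrist_force: [-2.3, 2.0, 0.1]
opening: 0.113
```

Request:
arm_command --plan '[0,8.0,3.2,0,0,7.6,4.0,0,0,7.2,4.7,0,0,6.7,5.4,0,0,6.1,6.0,0,0,5.5,6.6,0,0,4.8,7.1,0,0,4.0,7.6,0,0,3.3,7.9,0]'

```text
time_s: 29.75
eef_pos: [0.5664, 0.1989, 0.0488]
eef_rot: [-0.0, 0.663, 0.748, -0.001]
wrist_force: [-5.8, 2.0, 1.4]
opening: 0.108
```

```bash
python3 go.py .57 .1995 .0293 1.690
```

```text
psi 1.691 pos [0.5664 0.1989 0.0488] F [-5.8  2.   1.4] op 0.108 t 29.8
turn 0.001  then dx 0.1 dy 3.6 dz 19.5  tilt 0.001
```

Lower the last bit, release and rise.

Request:
arm_command --plan '[0,2.5,8,0,0,1.6,8,0,0,0,4,0,0,0,0,0,0,0,0,0]'

```text
time_s: 30.25
eef_pos: [0.5696, 0.1996, 0.0345]
eef_rot: [-0.001, 0.663, 0.749, -0.002]
wrist_force: [-26.5, -2.1, 46.2]
opening: 0.113
```

Request:
arm_command --plan '[0,0,0,0,0,0,0,0,0,0,0,0,0,0,0,0,0,0,-20,0,0,0,-40,0,0,0,-40,0,0,0,-30,0,0,0,0,0,0,0,0,0]' --grip 0.45

```text
time_s: 31.25
eef_pos: [0.5714, 0.1994, 0.1602]
eef_rot: [0.001, 0.664, 0.748, 0.001]
wrist_force: [-0.8, 0.8, -1.0]
opening: 0.449
```

```bash
python3 go.py .659 -.006 .165 1.931;  python3 -c "
from h import *
snap('top','t5.png',(190,120,320,240),5)"
```

```text
psi 1.691 pos [0.5714 0.1994 0.1602] F [-0.8  0.8 -1. ] op 0.449 t 31.2
turn -0.240  then dx -223.1 dy 9.6 dz -4.8  tilt 0.002
```

View pics/t5.png

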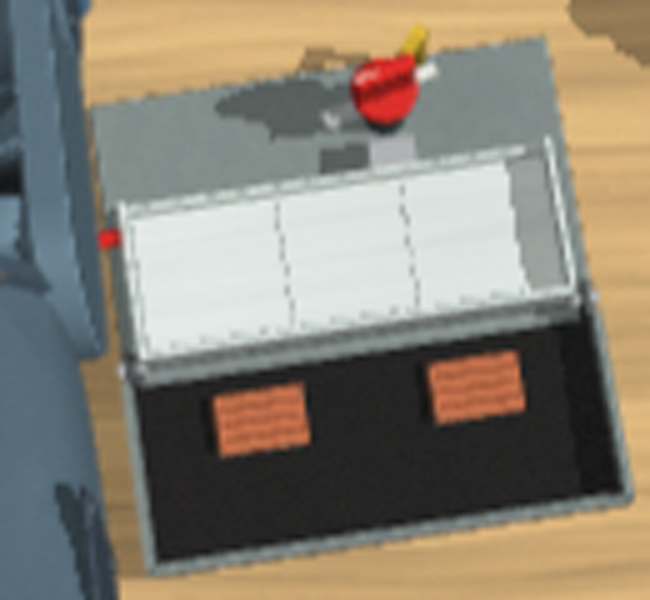

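The tray is flat. Both tiles lie red-side up in the pan at (261,420) and (477,388), and the bar is turned about 1.3 rad. Back to the knob to relock.

Request:
arm_command --plan '[0,0,0,-0.12,0,0,0,-0.12,-25,1,0,0,-25,1,0,0,-25,1,0,0,-25,1,0,0,-25,1,0,0,-25,1,0,0,-25,1,0,0,-25,1,0,0,-23,2,0,0,0,0,0,0,0,0,0,0]'

```text
time_s: 32.6
eef_pos: [0.6582, -0.006, 0.1584]
eef_rot: [-0.001, 0.57, 0.822, -0.0]
wrist_force: [-0.8, 0.2, -0.4]
opening: 0.451
```

```bash
python3 go.py .6586 -.005 .082 1.931
python3 - <<'E'
from h import *
c=ctrl.camera('top')
for Q in([(212,397),(303,384),(310,442),(219,457)],[(428,365),(518,351),(526,411),(437,425)]):
    p=np.array([at(c,190+u/5,120+v/5,.0225) for u,v in Q]);d=p[0]-p[1]+p[3]-p[2]
    print(p.mean(0).round(4),np.linalg.norm(d)/2,np.linalg.norm(p[1]-p[2]),'psi',np.arctan2(d[1],d[0]))
E
```

```text
psi 1.930 pos [ 0.6582 -0.006   0.1584] F [-0.8  0.2 -0.4] op 0.451 t 32.6
turn -0.001  then dx 0.8 dy 0.7 dz 76.4  tilt 0.002
[0.4507 0.0786 0.0225] 0.05997276165130721 0.038604591269110734 psi 1.6924903336782717
[ 0.4672 -0.0629  0.0225] 0.059120013974667804 0.04004791775551362 psi 1.6953724752880133
```

Request:
arm_command --plan '[1,1,25,0,0,0,25,0,0,0,17,0,0,0,9,0,0,0,0,0]'

```text
time_s: 33.15
eef_pos: [0.6582, -0.0036, 0.0823]
eef_rot: [-0.001, 0.569, 0.822, -0.001]
wrist_force: [-0.4, 0.4, 0.5]
opening: 0.449
```

Request:
arm_command --plan '[0,0,0,0,0,0,0,0,0,0,0,0,0,0,0,0,0,0,0,0,0,0,0,0,0,0,3,0,0,0,3,0,0,0,3,0,0,0,2,0,0,0,0,0,0,0,0,0]' --grip 0

```text
time_s: 34.35
eef_pos: [0.6603, -0.0046, 0.0772]
eef_rot: [0.001, 0.569, 0.822, 0.0]
wrist_force: [-11.5, 1.3, 28.2]
opening: 0.126
```

Request:
arm_command --plan '[0,0,1,0,0,0,0,0]'

```text
time_s: 34.55
eef_pos: [0.6604, -0.0046, 0.0771]
eef_rot: [0.001, 0.569, 0.822, 0.0]
wrist_force: [-13.9, 0.6, 33.6]
opening: 0.126
```

Request:
arm_command --plan '[0,0,0,-0.1,0,0,0,-0.1,0,0,0,-0.1,0,0,0,0]'

```text
time_s: 34.95
eef_pos: [0.6603, -0.0046, 0.0771]
eef_rot: [0.001, 0.438, 0.899, -0.0]
wrist_force: [-14.4, 1.6, 32.7]
opening: 0.125
```

```bash
python3 go.py .6586 -.005 .082 1.931; python3 -c "
from h import *
print(ctrl.get_obs()['torque'])
snap('side','s8.png',(205,165,245,210),12)"
```

```text
psi 2.234 pos [ 0.6603 -0.0046  0.0771] F [-14.4   1.6  32.7] op 0.125 t 35.0
turn 0.303  then dx 0.3 dy -1.8 dz -4.9  tilt 0.002
[0.08348443 2.576662   0.02197661]
```

The knob is bottomed hard: z stayed unchanged while the force rose. I'll keep turning and watch the torque.

Request:
arm_command --plan '[0,0,0,-0.08,0,0,0,-0.08,0,0,0,0]'

```text
time_s: 35.3
eef_pos: [0.6603, -0.0046, 0.0771]
eef_rot: [0.001, 0.365, 0.931, -0.0]
wrist_force: [-13.6, 0.4, 34.2]
opening: 0.131
```

```bash
python3 go.py .6586 -.005 .082 1.931; python3 -c "
from h import *
print(ctrl.get_obs()['torque'])"
```

```text
psi 2.394 pos [ 0.6603 -0.0046  0.0771] F [-13.6   0.4  34.2] op 0.131 t 35.3
turn 0.463  then dx 0.3 dy -1.7 dz -4.9  tilt 0.002
[0.16235448 2.5455867  0.04715251]
```

Request:
arm_command --plan '[0,0,0,-0.1,0,0,0,-0.1,0,0,0,-0.1,0,0,0,-0.1,0,0,0,-0.1,0,0,0,-0.1,0,0,0,-0.1,0,0,0,-0.1,0,0,0,-0.08,0,0,0,0,0,0,-5,0,0,0,-6,0,0,0,-1,0,0,0,0,0]'

```text
time_s: 36.7
eef_pos: [0.6597, -0.0047, 0.084]
eef_rot: [0.0, -0.064, 0.998, -0.0]
wrist_force: [1.4, -1.8, 3.3]
opening: 0.123
```

Request:
arm_command --plan '[0,0,0,0,0,0,0,0,0,0,0,0,0,0,0,0,0,0,-20,0,0,0,-40,0,0,0,-30,0,0,0,0,0]' --grip 0.45

```text
time_s: 37.5
eef_pos: [0.6625, -0.0048, 0.1798]
eef_rot: [0.005, -0.065, 0.998, -0.001]
wrist_force: [1.1, 0.0, 1.2]
opening: 0.45
```

```bash
python3 go.py .4672 -.0629 .15 0.124
```

```text
psi -3.012 pos [ 0.6625 -0.0048  0.1798] F [1.1 0.  1.2] op 0.450 t 37.5
turn -3.136  then dx -201.0 dy 33.5 dz 29.8  tilt 0.009
```

Request:
arm_command --plan '[29,-5,0,0,29,-5,0,0,29,-5,0,0,29,-5,0,0,29,-5,0,0,28,-5,0,0,28,-3,0,0,0,0,30,0,0,0,30,0,0,0,0,0,0,0,0,0]' --grip 0.86

```text
time_s: 38.6
eef_pos: [0.4638, -0.0628, 0.1136]
eef_rot: [-0.001, -0.065, 0.998, 0.0]
wrist_force: [1.0, -0.3, 0.3]
opening: 0.861
```

```bash
python3 go.py .4672 -.0629 .009 3.266; python3 -c "
from h import *
snap('side','s9.png',(200,150,330,270),5)"
```

```text
psi -3.012 pos [ 0.4638 -0.0628  0.1136] F [ 1.  -0.3  0.3] op 0.861 t 38.6
turn 0.005  then dx -3.4 dy -0.6 dz 104.6  tilt 0.002
```

View pics/s9.png

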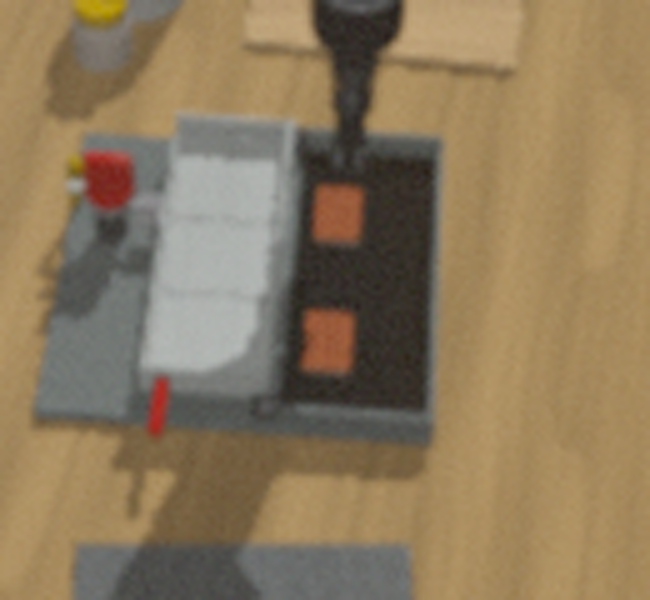

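The latch bar is back along turner x at (108,180) and the tray is flat. The red-up tiles are at (338,214) and (329,342). I'll check against the side-camera geometry while descending on the first.

```bash
python3 -c "
from h import *
c=ctrl.camera('side')
for u,v in((338,210),(329,338)): print(at(c,200+u/5,150+v/5,.0225))"
```

```text
[ 0.46824554 -0.05782934  0.0225    ]
[0.45017092 0.08370539 0.0225    ]
```

Request:
arm_command --plan '[-3,0,35,0,0,0,35,0,0,0,20,0,0,0,10,0,0,0,5,0,0,0,0,0,0,0,0,0]'

```text
time_s: 39.4
eef_pos: [0.4683, -0.063, 0.0101]
eef_rot: [0.001, -0.065, 0.998, -0.0]
wrist_force: [-0.1, -0.4, 0.5]
opening: 0.857
```

Request:
arm_command --plan '[0,0,0,0,0,0,0,0,0,0,0,0,0,0,0,0,0,0,0,0,0,0,0,0,0,0,0,0]' --grip 0.4

```text
time_s: 40.1
eef_pos: [0.4685, -0.0631, 0.0103]
eef_rot: [0.001, -0.065, 0.998, -0.001]
wrist_force: [-0.9, 0.6, 4.8]
opening: 0.654
```

Request:
arm_command --plan '[0,0,-15,0,0,0,-40,0,0,0,-40,0,0,0,-15,0,0,0,0,0]'

```text
time_s: 40.6
eef_pos: [0.4696, -0.0635, 0.1223]
eef_rot: [0.003, -0.065, 0.998, -0.002]
wrist_force: [0.7, -1.0, -0.8]
opening: 0.655
```

```bash
python3 go.py .535 -.353 .115 3.266
```

```text
psi -3.012 pos [ 0.4696 -0.0635  0.1223] F [ 0.7 -1.  -0.8] op 0.655 t 40.6
turn 0.005  then dx -29.0 dy -295.4 dz 7.3  tilt 0.007
```

Request:
arm_command --plan '[-3,-29,0,0,-3,-30,0,0,-3,-30,0,0,-3,-30,0,0,-3,-30,0,0,-3,-30,0,0,-3,-29,0,0,-3,-29,0,0,-3,-29,0,0,-2,-29,0,0,0,0,0,0,0,0,0,0,0,0,0,0]'

```text
time_s: 41.9
eef_pos: [0.5333, -0.35, 0.1176]
eef_rot: [-0.001, -0.065, 0.998, 0.001]
wrist_force: [-0.8, 1.3, -0.0]
opening: 0.658
```

```bash
python3 go.py .535 -.353 .008 3.266;  python3 -c "
from h import *
c=ctrl.camera('side')['color'].astype(int)
m=(c[...,0]>1.5*c[...,1])&(c[...,0]>110)&(c[...,2]<.7*c[...,0])
n,l,s,ct=cv2.connectedComponentsWithStats(m[100:280,200:330].astype(np.uint8))
for a,b in zip(s[1:],ct[1:]):
  if a[4]>15: print(a[4],b+[200,100])"
```

```text
psi -3.012 pos [ 0.5333 -0.35    0.1176] F [-0.8  1.3 -0. ] op 0.658 t 41.9
turn 0.005  then dx -1.3 dy -3.2 dz 109.6  tilt 0.003
105 [221.08571429 185.4952381 ]
111 [265.30630631 217.44144144]
31 [231.09677419 231.38709677]
```

Request:
arm_command --plan '[-1,-3,40,0,0,0,35,0,0,0,20,0,0,0,9,0,0,0,5,0,0,0,0,0,0,0,0,0]'

```text
time_s: 42.65
eef_pos: [0.5363, -0.3549, 0.0114]
eef_rot: [0.001, -0.065, 0.998, -0.001]
wrist_force: [0.1, -0.2, -0.3]
opening: 0.649
```

Request:
arm_command --plan '[0,0,0,0,0,0,0,0,0,0,0,0,0,0,-2,0,0,0,-15,0,0,0,-40,0,0,0,-45,0,0,0,-10,0,0,0,0,0]' --grip 0.86

```text
time_s: 43.55
eef_pos: [0.537, -0.3558, 0.126]
eef_rot: [0.002, -0.065, 0.998, -0.003]
wrist_force: [-0.2, -0.2, -0.8]
opening: 0.861
```

```bash
python3 go.py .4507 .0786 .115 3.266
```

```text
psi -3.012 pos [ 0.537  -0.3558  0.126 ] F [-0.2 -0.2 -0.8] op 0.861 t 43.5
turn 0.005  then dx 31.8 dy 441.8 dz 11.0  tilt 0.007
```

Request:
arm_command --plan '[3,37,0,0,3,37,0,0,3,37,0,0,3,37,0,0,3,37,0,0,3,37,0,0,3,37,0,0,3,37,0,0,2,37,0,0,2,37,0,0,2,36,0,0,2,36,0,0,0,0,0,0,0,0,0,0]'

```text
time_s: 44.95
eef_pos: [0.4455, 0.0805, 0.1208]
eef_rot: [-0.001, -0.066, 0.998, 0.0]
wrist_force: [-0.4, -0.3, -0.6]
opening: 0.854
```

```bash
python3 go.py .4507 .0786 .009 3.266;  python3 -c "
from h import *
for cam in('side','top'):
  C=ctrl.camera(cam);c=C['color'].astype(int)
  m=(c[...,0]>1.5*c[...,1])&(c[...,0]>110)&(c[...,2]<.7*c[...,0])&(c[...,1]>50)
  n,l,s,ct=cv2.connectedComponentsWithStats(m.astype(np.uint8))
  for a,b in zip(s[1:],ct[1:]):
    p=at(C,*b,.02)
    if a[4]>15 and abs(p[1])<.5 and p[0]>.3: print(cam,a[4],b,p.round(3))"
```

```text
psi -3.010 pos [0.4455 0.0805 0.1208] F [-0.4 -0.3 -0.6] op 0.854 t 45.0
turn 0.007  then dx -4.9 dy -2.5 dz 111.8  tilt 0.002
side 43 [220.8372093  184.53488372] [ 0.679 -0.06   0.02 ]
side 112 [265.19642857 217.58035714] [0.453 0.082 0.02 ]
side 31 [231.22580645 231.06451613] [0.574 0.179 0.02 ]
top 27 [269.66666667 134.85185185] [ 0.684 -0.019  0.02 ]
top 189 [373.69312169 173.80952381] [ 0.537 -0.355  0.02 ]
top 59 [239.6440678  207.42372881] [0.44  0.087 0.02 ]
```

The remaining pan tile hasn't moved, and tile one reads (0.537,-0.355) on the board. Picking the second.

Request:
arm_command --plan '[-4,-2,40,0,0,0,37,0,0,0,20,0,0,0,10,0,0,0,5,0,0,0,0,0,0,0,0,0]'

```text
time_s: 45.75
eef_pos: [0.452, 0.0781, 0.0108]
eef_rot: [0.001, -0.064, 0.998, -0.0]
wrist_force: [0.5, 0.5, -0.8]
opening: 0.858
```

Request:
arm_command --plan '[0,0,0,0,0,0,0,0,0,0,0,0,0,0,0,0,0,0,0,0,0,0,0,0,0,0,0,0]' --grip 0.4

```text
time_s: 46.45
eef_pos: [0.4522, 0.0783, 0.0113]
eef_rot: [0.001, -0.065, 0.998, -0.0]
wrist_force: [-1.1, -0.8, 4.9]
opening: 0.655
```

Request:
arm_command --plan '[0,0,-15,0,0,0,-40,0,0,0,-40,0,0,0,-15,0,0,0,0,0]'

```text
time_s: 46.95
eef_pos: [0.4534, 0.0784, 0.1233]
eef_rot: [0.004, -0.065, 0.998, -0.001]
wrist_force: [0.8, 0.4, -0.8]
opening: 0.658
```

```bash
python3 go.py .415 -.361 .115 3.266
```

```text
psi -3.012 pos [0.4534 0.0784 0.1233] F [ 0.8  0.4 -0.8] op 0.658 t 47.0
turn 0.005  then dx 92.7 dy -431.2 dz 8.3  tilt 0.007
```

Request:
arm_command --plan '[6,-27,0,0,6,-27,0,0,6,-27,0,0,6,-27,0,0,6,-27,0,0,6,-27,0,0,6,-27,0,0,6,-27,0,0,6,-27,0,0,6,-27,0,0,6,-27,0,0,6,-27,0,0,5,-27,0,0,5,-27,0,0,5,-27,0,0,5,-26,0,0,0,0,0,0,0,0,0,0]'

```text
time_s: 48.75
eef_pos: [0.4144, -0.3602, 0.1184]
eef_rot: [-0.001, -0.064, 0.998, 0.001]
wrist_force: [-0.4, 0.6, 0.1]
opening: 0.655
```

```bash
python3 go.py .415 -.361 .010 3.266
```

```text
psi -3.013 pos [ 0.4144 -0.3602  0.1184] F [-0.4  0.6  0.1] op 0.655 t 48.8
turn 0.004  then dx -0.5 dy -0.9 dz 108.4  tilt 0.003
```

Lower, release, rise, and back off towards the base side so the board and the turner can be seen.

Request:
arm_command --plan '[0,0,40,0,0,0,35,0,0,0,20,0,0,0,8,0,0,0,5,0,0,0,0,0,0,0,0,0]'

```text
time_s: 49.45
eef_pos: [0.4159, -0.3613, 0.013]
eef_rot: [0.001, -0.065, 0.998, -0.001]
wrist_force: [-0.3, 1.0, 0.2]
opening: 0.65
```

Request:
arm_command --plan '[0,0,0,0,0,0,0,0,0,0,0,0,0,0,-2,0,0,0,-15,0,0,0,-40,0,0,0,-45,0,0,0,-20,0,20,-30,0,0,20,-40,0,0,20,-40,0,0,20,-40,0,0,20,-20,0,0,0,0,0,0,0,0,0,0]' --grip 0.86

```text
time_s: 50.95
eef_pos: [0.3376, -0.5424, 0.1346]
eef_rot: [0.0, -0.064, 0.998, 0.0]
wrist_force: [-0.3, 0.4, -0.1]
opening: 0.861
```

```bash
python3 -c "
from h import *
snap('top','t9.png',(110,90,470,270),2.2)
snap('side','s10.png',(190,110,350,260),4.5)
for cam in('side','top'):
  C=ctrl.camera(cam);c=C['color'].astype(int)
  m=(c[...,0]>1.5*c[...,1])&(c[...,0]>110)&(c[...,2]<.7*c[...,0])&(c[...,1]>50)
  n,l,s,ct=cv2.connectedComponentsWithStats(m.astype(np.uint8))
  for a,b in zip(s[1:],ct[1:]):
    p=at(C,*b,.02)
    if a[4]>15 and abs(p[1])<.5 and p[0]>.3: print(cam,a[4],b,p.round(3))"
```

```text
side 47 [264.12765957 146.10638298] [ 0.538 -0.348  0.02 ]
side 57 [309.42105263 147.78947368] [ 0.323 -0.383  0.02 ]
side 42 [221.07142857 184.21428571] [ 0.678 -0.063  0.02 ]
side 29 [231.31034483 231.20689655] [0.574 0.179 0.02 ]
top 72 [268.55555556 135.27777778] [ 0.683 -0.015  0.02 ]
top 48 [204.8125     168.20833333] [0.576 0.201 0.02 ]
top 188 [373.64361702 173.79787234] [ 0.537 -0.355  0.02 ]
top 191 [391.64921466 238.58115183] [ 0.325 -0.393  0.02 ]
```

View pics/t9.png

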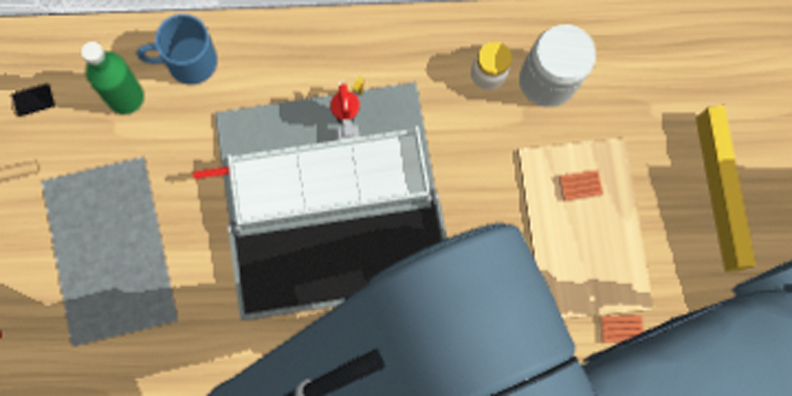

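View pics/s10.png

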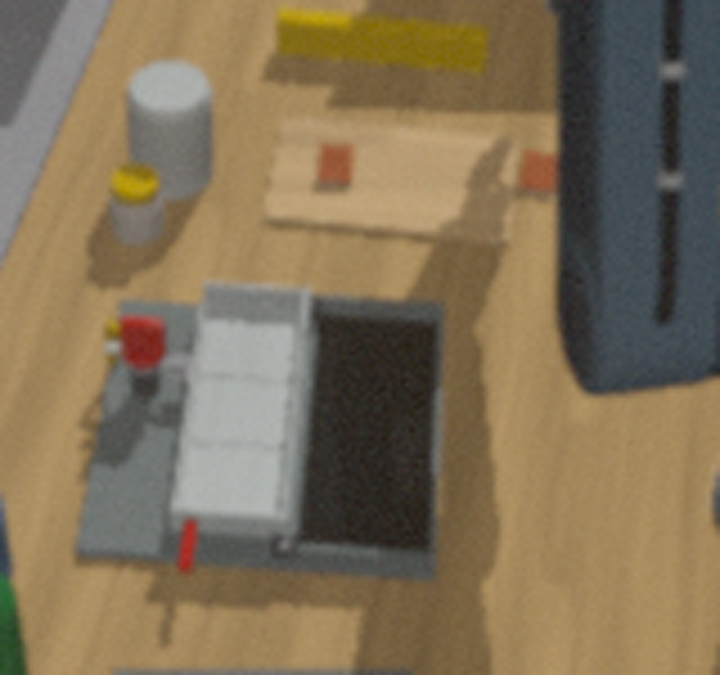

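Tile two now lies red-side up off the board's near edge at (622,328), about (0.325,-0.393). It was either the announced knock or a drag at release. One tile is well placed at (581,186), the tray is flat and the latch bar points along x. Measuring tile two so I can pick it again.

```bash
cat > tiles.py <<'E'
from h import *
def tiles(zs=(.010,.019),cam='top'):
  C=ctrl.camera(cam);c=C['color'].astype(int)
  m=(c[...,0]>1.4*c[...,1])&(c[...,0]>90)&(c[...,2]<.75*c[...,0])&(c[...,1]>40)
  n,l,s,ct=cv2.connectedComponentsWithStats(m.astype(np.uint8))
  for i in range(1,n):
    p=at(C,*ct[i],.02)
    if s[i,4]>60 and -.5<p[1]<-.2 and p[0]>.25:
      ys,xs=np.where(l==i);b=cv2.boxPoints(cv2.minAreaRect(np.c_[xs,ys].astype(np.float32)))
      for z in zs:
        P=np.array([at(C,*q,z) for q in b])[:,:2];e=[P[1]-P[0],P[2]-P[1]];e.sort(key=np.linalg.norm)
        print(cam,s[i,4],'z',z,P.mean(0).round(4),'size',[round(np.linalg.norm(v),4) for v in e],'len dir',round(np.arctan2(e[1][1],e[1][0])%np.pi,3))
E
python3 - <<'E'
from tiles import *
tiles();tiles(cam='side')
C=ctrl.camera('top')
for u,v in((520,150),(622,138),(652,305)): print('board corner',at(C,110+u/2.2,90+v/2.2,.009).round(3))
E
python3 go.py .3265 -.391 .12 3.266
```

```text
top 199 z 0.01 [ 0.5403 -0.3577] size [np.float64(0.0383), np.float64(0.0598)] len dir 1.706
top 199 z 0.019 [ 0.5382 -0.3552] size [np.float64(0.038), np.float64(0.0594)] len dir 1.706
top 203 z 0.01 [ 0.3249 -0.3992] size [np.float64(0.0372), np.float64(0.0597)] len dir 1.667
top 203 z 0.019 [ 0.3243 -0.3964] size [np.float64(0.0369), np.float64(0.0592)] len dir 1.667
side 67 z 0.01 [ 0.3229 -0.3961] size [np.float64(0.0392), np.float64(0.0604)] len dir 1.582
side 67 z 0.019 [ 0.3226 -0.3861] size [np.float64(0.039), np.float64(0.0601)] len dir 1.582
board corner [ 0.597 -0.272  0.009]
board corner [ 0.61  -0.427  0.009]
board corner [ 0.356 -0.446  0.009]
psi -3.011 pos [ 0.3387 -0.5415  0.1341] F [-0.2 -0.3 -0.3] op 0.860 t 51.3
turn 0.006  then dx -6.6 dy 150.9 dz 14.1  tilt 0.000
```

Request:
arm_command --plan '[0,0,0,0.04,-1,36,0,0,-1,36,0,0,-1,36,0,0,-2,36,10,0,0,0,0,0,0,0,0,0]'

```text
time_s: 52.0
eef_pos: [0.3305, -0.3977, 0.1241]
eef_rot: [0.0, -0.045, 0.999, -0.0]
wrist_force: [0.9, 0.1, 0.3]
opening: 0.86
```

```bash
python3 go.py .3245 -.398 .000 3.23; python3 -c "
from tiles import *
tiles((.01,))"
```

```text
psi -3.051 pos [ 0.3305 -0.3977  0.1241] F [0.9 0.1 0.3] op 0.860 t 52.0
turn 0.002  then dx 6.0 dy 0.2 dz 124.1  tilt 0.000
top 200 z 0.01 [ 0.5403 -0.3577] size [np.float64(0.0383), np.float64(0.0598)] len dir 1.706
```

Request:
arm_command --plan '[6,0,40,0,0,0,40,0,0,0,25,0,0,0,12,0,0,0,6,0,0,0,0,0,0,0,0,0]'

```text
time_s: 52.75
eef_pos: [0.3247, -0.4003, 0.0021]
eef_rot: [0.0, -0.045, 0.999, -0.001]
wrist_force: [0.4, -0.4, -0.1]
opening: 0.857
```

Request:
arm_command --plan '[0,0,0,0,0,0,0,0,0,0,0,0,0,0,0,0,0,0,0,0,0,0,0,0,0,0,0,0]' --grip 0.4

```text
time_s: 53.45
eef_pos: [0.3248, -0.4002, 0.0026]
eef_rot: [0.001, -0.045, 0.999, -0.001]
wrist_force: [-0.8, 0.5, 7.0]
opening: 0.646
```

Request:
arm_command --plan '[0,0,-15,0,0,0,-40,0,0,0,-20,0,0,0,0,0,0,0,0,0]'

```text
time_s: 53.95
eef_pos: [0.3243, -0.3993, 0.0766]
eef_rot: [0.0, -0.045, 0.999, -0.001]
wrist_force: [-0.8, -0.6, -0.7]
opening: 0.649
```

```bash
python3 go.py .43 -.36 .075 3.23
```

```text
psi -3.052 pos [ 0.3243 -0.3993  0.0766] F [-0.8 -0.6 -0.7] op 0.649 t 54.0
turn 0.001  then dx -108.7 dy 29.8 dz 1.6  tilt 0.002
```

Request:
arm_command --plan '[-18,5,0,0,-18,5,0,0,-18,5,0,0,-18,5,0,0,-18,5,0,0,-18,5,0,0,0,0,0,0,0,0,0,0]'

```text
time_s: 54.75
eef_pos: [0.4283, -0.3585, 0.0745]
eef_rot: [-0.001, -0.045, 0.999, 0.001]
wrist_force: [-0.1, -1.5, -0.2]
opening: 0.648
```

Request:
arm_command --plan '[0,0,25,0,0,0,22,0,0,0,11,0,0,0,6,0,0,0,0,0,0,0,0,0,0,0,0,0]'

```text
time_s: 55.45
eef_pos: [0.429, -0.3598, 0.0123]
eef_rot: [0.0, -0.044, 0.999, -0.0]
wrist_force: [0.1, -1.1, -1.5]
opening: 0.647
```

Release fully, rise straight, and only then move away.

Request:
arm_command --plan '[0,0,0,0,0,0,0,0,0,0,0,0,0,0,0,0,0,0,0,0,0,0,-5,0,0,0,-15,0,0,0,-30,0,0,0,-30,0,0,0,-40,0,0,0,-30,0,0,0,0,0,0,0,0,0]' --grip 0.9

```text
time_s: 56.75
eef_pos: [0.4295, -0.3599, 0.1637]
eef_rot: [0.001, -0.045, 0.999, -0.001]
wrist_force: [-0.6, 0.6, -0.9]
opening: 0.906
```

```bash
python3 -c "
from tiles import *
o=ctrl.get_obs();print(o['eef_pos'],o['opening'])
tiles((.019,));tiles((.019,),'side')"
```

```text
[ 0.42945597 -0.35992607  0.16367793] 0.9055630437791268
top 199 z 0.019 [ 0.5382 -0.3552] size [np.float64(0.038), np.float64(0.0594)] len dir 1.706
```

Request:
arm_command --plan '[20,-30,0,0,20,-40,0,0,20,-40,0,0,20,-40,0,0,20,-40,0,0,0,-40,0,0,0,0,0,0,0,0,0,0]'

```text
time_s: 57.65
eef_pos: [0.349, -0.5969, 0.1591]
eef_rot: [-0.001, -0.044, 0.999, 0.002]
wrist_force: [-1.2, 0.1, 0.5]
opening: 0.905
```

```bash
python3 -c "
from tiles import *
o=ctrl.get_obs();print(o['eef_pos'],o['opening'])
tiles((.019,));tiles((.019,),'side')
C=ctrl.camera('top');c=C['color'].astype(int)
m=(c[...,0]>150)&(c[...,1]<60)&(c[...,2]<70)
n,l,s,ct=cv2.connectedComponentsWithStats(m.astype(np.uint8))
print([(s[i].tolist(),ct[i].round(1).tolist(),at(C,*ct[i],.046).round(3).tolist()) for i in range(1,n) if s[i,4]>20])"
```

```text
[ 0.34897181 -0.59690232  0.15910007] 0.904833440223335
top 198 z 0.019 [ 0.5376 -0.3553] size [np.float64(0.0369), np.float64(0.0594)] len dir 1.706
top 126 z 0.019 [ 0.4287 -0.368 ] size [np.float64(0.0359), np.float64(0.0415)] len dir 1.539
[([260, 129, 12, 15, 90], [266.1, 136.8], [0.669, -0.007, 0.046]), ([198, 166, 16, 5, 34], [205.4, 168.1], [0.569, 0.195, 0.046]), ([95, 221, 13, 24, 108], [100.9, 232.5], [0.371, 0.525, 0.046])]
```

Request:
arm_command --plan '[40,0,0,0,40,-5,0,0,40,-5,0,0,20,0,0,0,0,0,0,0,0,0,0,0]'

```text
time_s: 58.4
eef_pos: [0.2119, -0.6192, 0.1623]
eef_rot: [0.0, -0.045, 0.999, -0.0]
wrist_force: [-0.3, 0.2, -1.2]
opening: 0.901
```

```bash
python3 -c "
import tiles as t
from tiles import *
tiles((.019,))
C=ctrl.camera('side');c=C['color'].astype(int)
m=(c[...,0]>1.4*c[...,1])&(c[...,0]>90)&(c[...,2]<.75*c[...,0])&(c[...,1]>40)
n,l,s,ct=cv2.connectedComponentsWithStats(m.astype(np.uint8))
for i in range(1,n):
  p=at(C,*ct[i],.019)
  if s[i,4]>15 and -.5<p[1]<.25 and .25<p[0]<.75: print('side',s[i,4],p.round(3))
a=ctrl.camera('top')['color'];b=cv2.resize(cv2.imread('pics/top0.png'),(512,384),interpolation=cv2.INTER_AREA)[:,:,::-1]
for im in(a,b):
  g=im.astype(int);m=(g[...,0]>140)&(g[...,1]<70)&(g[...,2]<80);ys,xs=np.where(m[120:160,250:285]);k=np.cov(xs,ys);w,v=np.linalg.eigh(k)
  print('knob px',len(xs),xs.mean()+250,ys.mean()+120,'axis',v[:,1],w)
d=np.abs(cv2.GaussianBlur(a,(5,5),0).astype(int)-cv2.GaussianBlur(b,(5,5),0)).max(2)>60
n,l,s,ct=cv2.connectedComponentsWithStats(d[:235].astype(np.uint8))
print([(s[i].tolist()) for i in range(1,n) if s[i,4]>12])"
```

```text
top 199 z 0.019 [ 0.5376 -0.3553] size [np.float64(0.0369), np.float64(0.0594)] len dir 1.706
top 170 z 0.019 [ 0.4315 -0.36  ] size [np.float64(0.0304), np.float64(0.0579)] len dir 1.64
side 57 [ 0.538 -0.352  0.019]
side 60 [ 0.428 -0.354  0.019]
side 86 [ 0.677 -0.059  0.019]
side 47 [0.575 0.178 0.019]
knob px 109 266.2110091743119 136.6697247706422 axis [0.36291448 0.93182245] [10.69200294 13.88444966]
knob px 111 266.3333333333333 136.43243243243242 axis [0.35899002 0.9333414 ] [10.46409315 12.55326967]
[[363, 168, 20, 13, 202], [151, 173, 18, 14, 188], [159, 196, 18, 13, 194], [331, 201, 73, 34, 1643], [72, 215, 19, 6, 67], [97, 215, 26, 9, 111], [49, 218, 10, 17, 94], [234, 219, 97, 16, 831], [29, 226, 6, 3, 13], [43, 226, 6, 9, 34]]
```

Both cameras agree: the tiles are at (0.538,-0.355) and (0.430,-0.357), red-side up at board height. The knob's blob and axis match the start picture, the tray is flat, and the bystanders haven't moved. Handing in.

```bash
python3 -c "
from h import *
print(ctrl.hand_in())"
```

```text
the job is handed in; nothing more can be done
None
```

Both tiles (only two were present) now lie on the plywood board, red backs up and about 11 cm apart. The tray is flat and latched again. I handed the job in at about 58 s; no verdict is reported.

**What I did:** I laid both tiles in the locked tray, then pushed in the knob and turned it about 1.33 rad. I led the tray over by its handle so the tiles tumbled red-side up into the pan. Then I swung it back, relocked it with the knob pushed in, and carried the tiles to the board.

**What went wrong:** After I released the second tile it turned up on the worktop, about 10 cm away. It was either the announced knock or a drag during my retreat. I picked it up again and re-placed it.

**Last checks:**
- **Tiles:** both cameras put them at about (0.538, -0.355) and (0.430, -0.357), against a board centre near (0.475, -0.357). Partial shading made the second tile's outline look narrow (30 mm instead of 38 mm) from the top camera. I had no picture views left to look at its final placing, so that rests on image code from both cameras.
- **Latch and tray:** the knob's position and bar direction match the start picture, and in the last viewed pictures, taken before that re-placing, the tray looks flat.
- **Bystanders:** none appear to have moved. The remaining picture differences look like the arm and its shadows.
- **Forces:** the highest wrist force I read was about 53 N, while pressing the tray flat, well under the 120 N limit. I took that contact to be at the finger pads, not the gripper body, but did not confirm it.

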